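Unclamp a coupling from the tilted welding positioner (left-hand nut)

TASK

The pipe coupling clamped on the tilted welding turntable is finished: take it off. Its clamp nut has a left-hand thread, so slacken it by turning it clockwise about half a turn, draw the slotted washer out from under it by its tab and lay the washer flat on the bench, then lift the coupling off over the nut and stand it upright on the bench beside the two finished couplings. Do not disturb the finished couplings, the spanner or the hammer.

Things in the scene. Friction and masses are not known exactly. Their poses are not given: they have to be found in the camera images.
- positioner: bench-top welding positioner, fixed: grey base 170 x 170 mm, two side cheeks 90 mm high with a handwheel on its right (-y), and a round steel turntable of 170 mm diameter tilted 35 degrees (0.61 rad) towards its own -x side, roughly at the robot. Origin: on the bench, under the base; x, y level, z up.
- table (a point): centre of the turntable's face, 140 mm above the bench. Site z: outward along the turntable's axis and stud, 35 degrees from vertical; point x: up the slope of the face. Heights along z: locating spigot (36 mm diameter, bevelled top) up to 16 mm, stud (16 mm diameter) up to 85, coupling 0 to 56, washer 56 to 63.5, nut when tight 61 to 79.
- nut_top (a point): centre of the top face of the clamp nut on the stud. Steel hexagon, 24 mm across flats, 15 mm tall below this point, with a round collar (29 mm diameter, 3 mm high) under it. Site z: outward along the stud; point x: normal to one pair of flats (the others at 60 degrees); turns and rises with the nut. The nut cannot leave the stud.
- nut (a joint): turn of the nut, rad: 0 tight, grows as it slackens, clockwise seen looking down on the nut (left-hand thread, 8 mm rise a turn); starts at 0 to 0.4, stop at 6.28. Its collar sits in a recess 2.5 mm deep in the washer, which comes out only above about 2.0; at 3 it is 1.3 mm clear. Friction 0.2 N m; stays where left.
- washer: dark steel slotted C-washer under the nut, 90 g: disc 50 mm across, 5 mm thick, with a lip 2.5 mm high round the nut's seat, a slot 18 mm wide from the centre to the edge at -x and a flat pull tab at +x. Origin: centre of the disc's underside; z out of the side with the lip. At the start the tab points up the slope; it comes out by moving 40 mm or more along its +x.
- washer_tab (a point): grip point in the pull tab, 50 mm from the disc's centre and 3 mm above the underside; the tab is 12 mm wide (along y), 6 mm thick and reaches from 24 to 66 mm from the centre. Same axes as the washer.
- coupling: the clamped pipe coupling: dark steel sleeve, 52 mm outer diameter, about 40 mm bore, 56 mm tall, 0.11 to 0.22 kg. Origin: centre of its lower face; z along its axis. It stands on the turntable round spigot and stud. Once the washer is out it passes over the nut; raise it 90 mm along the stud's axis to be free.
- coupling_a: one of two finished pipe couplings standing on the bench at the robot's right, same size and axes as the clamped one; the one nearer to the turntable. Loose.
- coupling_b: the other finished coupling, standing 75 mm from coupling_a on the side away from the turntable. Loose.
- spanner: large dark combination spanner, 277 x 50 x 8 mm, lying along y on the bench near the front edge; not needed. Origin: centre of its underside. Loose.
- hammer: hammer with a wooden handle, 294 x 64 x 29 mm, lying on the bench behind the finished couplings; not needed. Origin: centre of its underside. Loose.

How it is judged (in metres and radians):
On the way, in this order (a step that is already met when the one before it is completed fails the run):
1. the nut has been slackened clockwise far enough to free the washer (more than 1.9 rad from tight) (value of joint nut above 1.9 rad), for 0.2 s.
2. the washer is drawn clear of the stud while the coupling still stands on the turntable (distance between washer and nut_top above 0.06 m and distance between coupling and positioner below 0.17 m), for 0.1 s.
At the end, for the whole second after the job is handed in: The coupling stands upright (within 0.1 rad) on the bench, at rest, with its axis within 180 mm of that of a finished coupling; the washer lies flat (within 0.2 rad, either way up) on the bench, at rest; both are released (height (world z) of coupling between -0.008 and 0.008 m and angle between each of coupling, coupling_a, coupling_b's own z axis and vertical below 0.1 rad and (horizontal distance between coupling and coupling_a below 0.18 m or horizontal distance between coupling and coupling_b below 0.18 m) and height (world z) of washer between -0.008 and 0.016 m and (angle between washer's own z axis and vertical below 0.2 rad or angle between washer's own z axis and vertical above 2.94 rad) and linear speed of each of coupling, washer below 0.02 m/s); the robot touches nothing.
It fails at once if a finished coupling is shifted by more than 20 mm (distance of any of coupling_a, coupling_b from where it was at the start of the episode above 0.02 m).
It fails at once if the spanner or the hammer is shifted by more than 30 mm (distance of any of spanner, hammer from where it was at the start of the episode above 0.03 m).
It also fails if it takes over 64 s, if anything falls off the work surface, if the arm or the gripper's body presses on something with over 40 N, if the wrist force passes 120 N, or if a joint passes its speed limit or range.

ROBOT

A 6-joint arm with a two-finger parallel gripper is mounted at the origin on a cart in front of the work surface, level with it; the furniture and walls round the work are solid. World frame = base frame: x ahead of the robot, y to its left, z up, the work surface at z = 0. Lengths are in m, angles in degrees, forces in N, time in s.
With the tool pointing down it reaches from about 0.35 to 0.875 m from the base axis. Payload 4.2 kg.
Tool frame: the origin (TCP) lies midway between the tips of the shut fingers; the grasp point (between the pads) lies 19 mm behind it; y points along the fingers, z is the direction in which the jaws open and shut, and the axes are right-handed (so a half turn about y gives the same grasp; the last joint's range is limited). The gripper opens to 87 mm and grips with 3 to 60 N. Pads are 19 mm wide; open, the fingers measure 117 mm over their backs; the gripper's body (75 mm by 190 mm) begins 51 mm behind the grasp point.
Start: joints at [-53.48, 22.042, 0.453, 0, -68.411, -14.817], TCP at [0.231, -0.581, 0.223] pointing down, gripper open.
Joint ranges: [-179.83, 179.83], [-69.29, 118.12], [-61.27, 80.66], [-181.25, 117.63], [-171.15, -9.14], [-177.46, 177.46]. Speed limits (degrees/s): [159.86, 159.86, 180, 180, 180, 180].

INTERFACE

Orientations are given as [roll, pitch, yaw] about the fixed x, y, z axes, in that order (R = Rz(yaw) Ry(pitch) Rx(roll)).
In Python, from workcell import env gives the robot as it stands. The module is installed in compiled form; this text tells all that it offers. Calls block until the motion is done:
- env.goto(position, orientation): joint-space move of the TCP to a pose.
- env.move_straight(position, rotation=None, rate=0.15, force_limit=None): straight line of the TCP; rotation=None keeps the orientation; rate is the mean speed in m/s. With force_limit (N) it stops when the force on the tool has changed by that much, and returns True; else False.
- env.set_joints(angles): joint-space move.
- env.gripper_to(opening, grasp_force=None): opening from 0.0 (shut) to 1.0 (fully open); grasp_force is the grip in N (None keeps the last); returns when the fingers have stopped.
- env.dwell(seconds).
- env.inverse_kinematics(position, orientation): joint angles nearest the present ones, or None.
- env.read_state(): the state.
- env.grab_frame(name): name is "side" or "top"; returns a dict with "image" (480x640x3 uint8, blue, green, red), "fx", "fy", "cx", "cy" (pixels), "position" and "orientation" of the camera in the world. Camera axes: x right, y up, looking along -z (the intrinsics and any distortion apply to the point x, -y, -z); pixel columns grow to the right and rows downward; lengths in m; the calibration is good to about 2 mm. A picture is of the moment at which its call begins. There is no depth.
A pose or a line that the arm cannot do raises env.Unreachable and nothing moves.
- env.close_job(): hands the job in, once; it reports no verdict.
Trained networks look in a picture, given as the dict that the camera call returned (one of the last four; its "shot" number tells which), for a name from the list of things; names that differ only in an ending like _2 or _b are one class to them, and where a whole thing is asked for, a point or a joint stands for the part that bears it (a point fixed in the world has none). Each returns a list of dicts, best first, with "score" (0 to 1); they miss things now and then, are a little off and sometimes report something else, mostly with a low value. They report only what shows in the picture. A call takes as long as a camera call.
- env.search_frame(picture, thing): "xyz" ([x, y, z] in m, in world coordinates, good to about 4 mm: the middle of the surface that is visible of it).
- env.trace(picture, thing): "mask" (480x640 bool, what is visible of it).
The state is a dict: "clock": time; "joint_positions": joint angles; "qvel": joint speeds; "joint_torque": joint torques, N m; "position": TCP position; "tool_rot": TCP orientation; "force": force on the tool from outside, world axes, zero at the start; "wrist_torque": the same for the moment, N m; "opening": opening from 0.0 (shut) to 1.0 (fully open).
Only numpy, scipy, OpenCV 4.12 (cv2) and the standard library are available. Lean on these libraries where they do the work, as an engineer would, in place of code of your own. Each camera call takes 0.05 s, during which the arm holds its last target. There are 200 camera calls.

## Working session

There is one attempt and no reset: what is moved stays moved. The work goes in short steps, each a Python script; the robot and the scene stay as the last script left them, time stands still between calls to the robot, and variables do not carry over. Pictures are saved under pics/ and viewed, about 8 in all and at most 12, crops included, and the job is handed in when it is done.

```bash
mkdir -p pics; python3 - <<'E'
from workcell import env
import cv2, numpy as np
np.set_printoptions(precision=4,suppress=True)
for n in("side","top"):
    f=env.grab_frame(n); cv2.imwrite(f"pics/{n}0.png",f["image"])
    print(n,{k:v for k,v in f.items() if k!="image"})
    for t in("positioner","nut_top","washer","washer_tab","coupling","spanner","hammer"):
        print(t,[(np.round(d["xyz"],4),round(d["score"],2)) for d in env.search_frame(f,t)][:4])
print(env.read_state())
E
```

```text
side {'fx': 514.2142417460477, 'fy': 514.2142417460477, 'cx': 324.7393204853427, 'cy': 245.21574602965995, 'position': array([0.5018, 0.6758, 0.6274]), 'orientation': array([  61.0366,   -0.7527, -178.1745]), 'shot': 1}
positioner [(array([0.585 , 0.0634, 0.0956]), 0.97)]
nut_top [(array([0.5299, 0.0267, 0.2014]), 0.63)]
washer [(array([0.5428, 0.0181, 0.1969]), 0.59)]
washer_tab [(array([0.5468, 0.0231, 0.1998]), 0.6), (array([0.5557, 0.039 , 0.1662]), 0.54)]
coupling [(array([ 0.4379, -0.2674,  0.0374]), 0.91), (array([ 0.4286, -0.35  ,  0.0486]), 0.75), (array([0.5572, 0.0371, 0.1666]), 0.61)]
spanner [(array([0.3991, 0.0457, 0.0034]), 0.98)]
hammer [(array([ 0.5812, -0.3914,  0.0212]), 0.73)]
top {'fx': 606.2300531562004, 'fy': 606.2300531562004, 'cx': 319.2856348532677, 'cy': 241.66530939628896, 'position': array([ 0.4101, -0.1507,  1.1754]), 'orientation': array([  6.4573,  -0.7217, -90.878 ]), 'shot': 2}
positioner [(array([ 0.5749, -0.0062,  0.14  ]), 0.69)]
nut_top [(array([0.5303, 0.0123, 0.2053]), 0.73)]
washer [(array([0.5453, 0.0129, 0.1993]), 0.88)]
washer_tab [(array([0.5432, 0.0126, 0.1999]), 0.88)]
coupling [(array([ 0.5606, -0.0022,  0.177 ]), 0.84), (array([ 0.4346, -0.3652,  0.0541]), 0.69), (array([ 0.4434, -0.29  ,  0.0504]), 0.61)]
spanner [(array([0.3928, 0.0081, 0.0032]), 0.96)]
hammer []
{'clock': 0.8, 'joint_positions': array([-53.4798,  22.0391,   0.4507,  -0.0017, -68.4121, -14.817 ]), 'qvel': array([ 0.0352,  0.0442,  0.1528,  0.0012, -0.006 , -0.0092]), 'joint_torque': array([ -0.0002, -39.041 ,  18.7615,   4.2241,   0.0156,  -0.    ]), 'position': array([ 0.2311, -0.5806,  0.2226]), 'tool_rot': array([-89.9991,  -0.0014,  21.7025]), 'force': array([-0.5332,  0.5633,  0.0567]), 'wrist_torque': array([-0.0012,  0.021 ,  0.0291]), 'opening': 1.00081577436542}
```

View pics/side0.png

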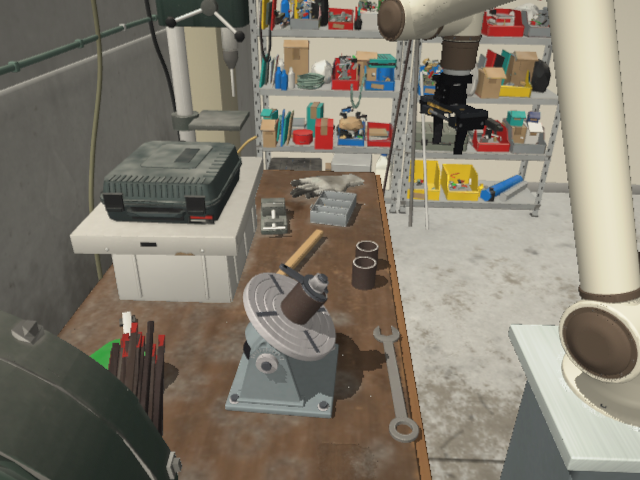

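View pics/top0.png

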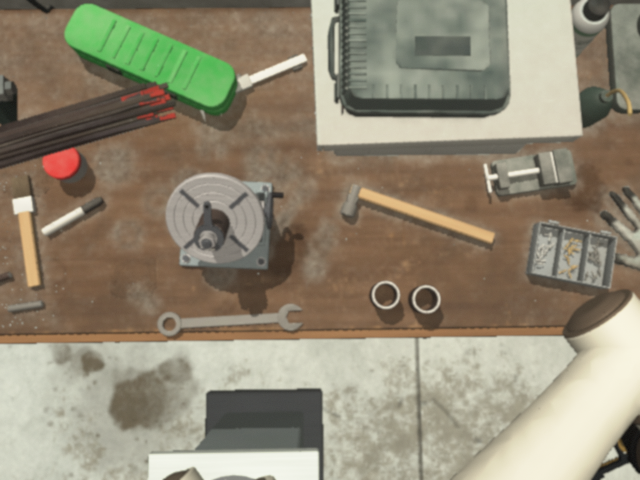

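The side view shows the positioner at about (285,350), with the washer tab at (290,268) and the nut at (318,283). In the top view the turntable is at (215,217), the nut at (209,238), the finished couplings at (385,295) and (426,298), and the spanner on row 320. Next I'll overlay a model on crops of both views.

```bash
cat > h.py <<'E'
from workcell import env
import cv2, numpy as np
from scipy.spatial.transform import Rotation as R
np.set_printoptions(precision=4,suppress=True)
def proj(f,P):
    P=np.atleast_2d(P); Rc=R.from_euler('xyz',f["orientation"],degrees=True).as_matrix()
    c=(P-f["position"])@Rc
    return np.c_[f["fx"]*c[:,0]/-c[:,2]+f["cx"], f["fy"]*-c[:,1]/-c[:,2]+f["cy"]]
def table(yaw): # table axes as columns, x up slope, z out
    return R.from_euler('z',yaw,degrees=True).as_matrix()@R.from_euler('y',-35,degrees=True).as_matrix()
t=np.linspace(0,2*np.pi,60)
def circ(r,z): return np.c_[r*np.cos(t),r*np.sin(t),0*t+z]
def hexa(a,z):
    k=np.radians(a)+np.pi/6+np.arange(7)*np.pi/3; r=.012/np.cos(np.pi/6)
    return np.c_[r*np.cos(k),r*np.sin(k),0*k+z]
def overlay(f,box,T,yaw,s,nut=0,draw=True):
    x0,y0,x1,y1=box; im=cv2.resize(f["image"][y0:y1,x0:x1],None,fx=s,fy=s,interpolation=cv2.INTER_CUBIC)
    if not draw: return im
    M=table(yaw)
    tab=np.array([[.024,-.006,.062],[.066,-.006,.062],[.066,.006,.062],[.024,.006,.062]])
    for L,c in((circ(.085,0),(0,0,255)),(circ(.026,56e-3),(0,255,0)),(tab,(0,255,255)),(hexa(nut,.079),(255,0,255)),(circ(.008,.085),(255,255,0))):
        p=(proj(f,T+L@M.T)-[x0,y0]+.5)*s
        cv2.polylines(im,[np.round(p).astype(int)],False,c,1)
    return im
E
cat > o.py <<'E'
from h import *
import sys
a=[float(v) for v in sys.argv[2:]]
T=np.array([a[0],a[1],.14])
ims=[]
for n,b in(("top",(158,165,278,275)),("side",(238,258,345,356))):
    f=env.grab_frame(n)
    ims.append(np.hstack([cv2.resize(overlay(f,b,T,a[2],6,a[3],d),(400,300 if n=='top' else 300)) for d in(0,1)]) if 0 else np.hstack([overlay(f,b,T,a[2],3.3,a[3],d) for d in(0,1)]))
w=max(i.shape[1] for i in ims)
ims=[cv2.copyMakeBorder(i,0,0,0,w-i.shape[1],0) for i in ims]
im=np.vstack(ims)[:600,:800]
cv2.imwrite(sys.argv[1],im)
E
python3 o.py pics/ov1.png .575 .0125 0 0
```

```text
(no output)
```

View pics/ov1.png

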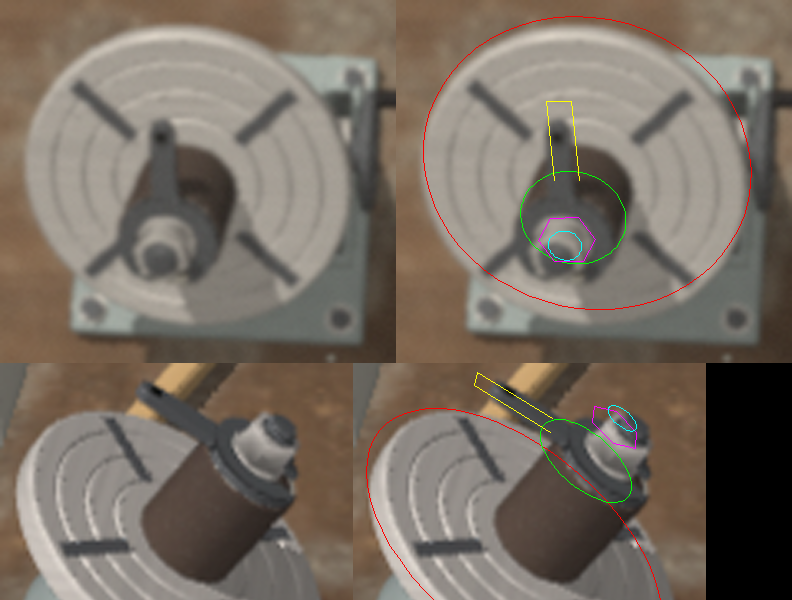

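```bash
cat > fit.py <<'E'
from h import *
from scipy.optimize import least_squares
ft=env.grab_frame("top"); fs=env.grab_frame("side")
top=lambda p: np.array(p)/3.3+[158,165]-.5
side=lambda p: np.array(p)/3.3+[238,258]-.5-[0,363/3.3]
def res(q):
    T=np.array([q[0],q[1],.14]); M=table(q[2]*100); g=lambda f,P: proj(f,T+np.atleast_2d(P)@M.T)
    off=np.r_[q[3:5]]*1000 ; offs=np.r_[q[5:7]]*1000
    rim=g(ft,circ(.085,0))+off; r=[]
    b=top([24,325]); b2=top([350,325])
    r+=[rim[:,0].min()-b[0],rim[:,0].max()-b2[0],rim[:,1].max()-b[1]]
    r+=list((g(ft,[0,0,.085])+off-top([160,258])).ravel())
    r+=list((g(ft,[.066,0,.062])+off-top([160,121])).ravel())
    r+=list((g(fs,[0,0,.085])+offs-side([281,429])).ravel())
    r+=list((g(fs,[.066,0,.062])+offs-side([144,386])).ravel())
    rs=g(fs,circ(.085,0))+offs
    r+=[rs[:,1].min()-side([0,408])[1]]
    return np.r_[r, off*.8, offs*.8]   # camera bias of ~2 mm
s=least_squares(res,[.57,.012,0,0,0,0,0]); print(s.x*[1,1,100,1000,1000,1000,1000]); print(s.fun)
E
python3 fit.py
```

```text
[ 0.567   0.015  -3.7124  0.2944  0.0316 -0.0205  0.787 ]
[ 0.0996  0.1282 -0.2857 -0.6624  1.1562  0.2462 -0.8907  1.4036 -0.4335
 -1.3905 -0.8966  0.8264  0.2355  0.0253 -0.0164  0.6296]
```

```bash
python3 o.py pics/ov2.png .567 .015 -3.7 0; python3 - <<'E'
from h import *
f=env.grab_frame("top")
for n in("coupling_a","hammer","spanner"):
    print(n,[(np.round(d["xyz"],4),round(d["score"],2)) for d in env.search_frame(f,n)][:4])
M=table(-3.7);T=np.array([.567,.015,.14])
for k in range(0,360,30):
  for rev in(1,):
    y=-M[:,2]; z=np.cos(np.radians(k))*M[:,0]+np.sin(np.radians(k))*M[:,1]; x=np.cross(y,z)
    o=R.from_matrix(np.c_[x,y,z]).as_euler('xyz',degrees=True)
    print(k,env.inverse_kinematics(T+M[:,2]*.12,o))
E
```

```text
coupling_a [(array([ 0.4404, -0.2902,  0.0518]), 0.92), (array([ 0.5617, -0.0014,  0.1769]), 0.86), (array([ 0.432 , -0.3673,  0.0536]), 0.76), (array([ 0.5745, -0.0067,  0.1388]), 0.62)]
hammer [(array([ 0.5996, -0.3427,  0.0209]), 0.57)]
spanner [(array([0.3936, 0.0069, 0.0027]), 0.6)]
0 [ 19.2357  -6.4693 -56.3699  61.0645 -14.7976 100.6434]
30 [ 19.2357  -6.4693 -56.3699  61.0645 -14.7976 130.6434]
60 [ 19.2357  -6.4693 -56.3699  61.0645 -14.7976 160.6434]
90 [  19.2357   -6.4693  -56.3699   61.0645  -14.7976 -169.3566]
120 [  19.2357   -6.4693  -56.3699   61.0645  -14.7976 -139.3566]
150 [  19.2357   -6.4693  -56.3699   61.0645  -14.7976 -109.3566]
180 [ 19.2357  -6.4693 -56.3699  61.0645 -14.7976 -79.3566]
210 [ 19.2357  -6.4693 -56.3699  61.0645 -14.7976 -49.3566]
240 [ 19.2357  -6.4693 -56.3699  61.0645 -14.7976 -19.3566]
270 [ 19.2357  -6.4693 -56.3699  61.0645 -14.7976  10.6434]
300 [ 19.2357  -6.4693 -56.3699  61.0645 -14.7976  40.6434]
330 [ 19.2357  -6.4693 -56.3699  61.0645 -14.7976  70.6434]
```

View pics/ov2.png

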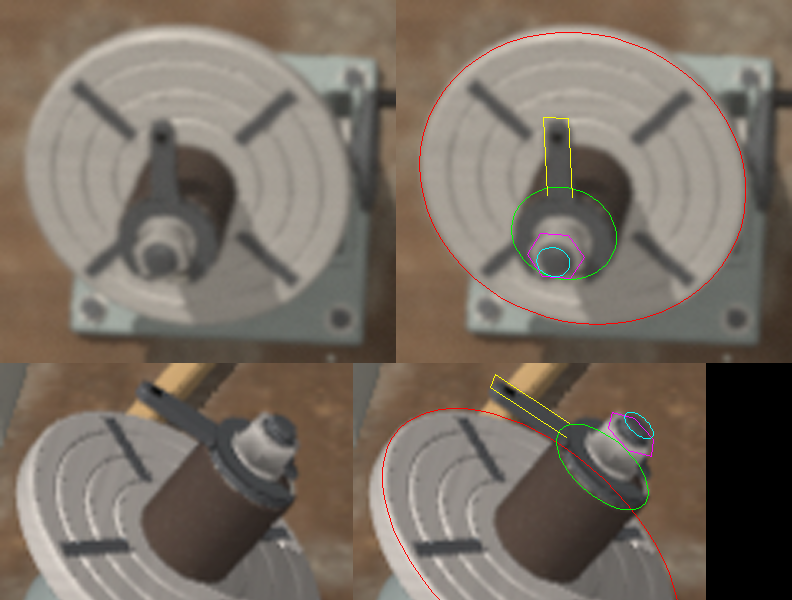

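```bash
cat >> h.py <<'E'
T=np.array([.5685,.0145,.14]); YAW=-2.; M=table(YAW)
def ori(k,m=None):
    m=M if m is None else m
    y=-m[:,2]; z=np.cos(np.radians(k))*m[:,0]+np.sin(np.radians(k))*m[:,1]
    return R.from_matrix(np.c_[np.cross(y,z),y,z]).as_euler('xyz',degrees=True)
def at(x,y,h): return T+M@np.array([x,y,h])
def st():
    s=env.read_state(); f=np.array(s["force"])
    print("t%.1f"%s["clock"],"p",s["position"],"F_tab",M.T@f,"open %.3f"%s["opening"],"j",np.round(s["joint_positions"],1)); return s
E
python3 - <<'E'
from h import *
env.goto(at(0,0,.15),ori(-12)); env.gripper_to(.55); st()
for n,p,k in(("nut",at(0,0,.067),-12),("nutend",at(0,0,.071),-182),("tab",at(.05,0,.054),90),("tabout",at(.13,0,.06),90),("cpl",at(0,0,.023),90),("cplup",at(0,0,.125),90),("cpl0",at(0,0,.023),0),("cplup0",at(0,0,.125),0)):
    j=env.inverse_kinematics(p,ori(k)); print(n,None if j is None else np.round(j,1))
hit=env.move_straight(at(0,0,.067),rate=.06,force_limit=12); print(hit); st()
if not hit:
    env.gripper_to(0.,25); st()
E
```

```text
t4.5 p [0.4825 0.0175 0.2629] F_tab [-0.6674  0.4583 -0.5426] open 0.552 j [ 25.5 -10.2 -53.1  46.2 -21.5 100.8]
nut None
nutend None
tab None
tabout [  18.     6.8  -34.7   37.5  -18.8 -142.6]
cpl None
cplup [  20.2   -7.1  -55.5   56.1  -15.1 -163.6]
cpl0 None
cplup0 [ 20.2  -7.1 -55.5  56.1 -15.1 106.4]Traceback (most recent call last):
  File "<stdin>", line 5, in <module>
workcell.Unreachable: the arm cannot follow that straight line within its joint ranges
```

```bash
cat >> h.py <<'E'
def lori(k,d,m=None):
    """tool against table z, jaws at angle k in the face, leaned by d about the jaws (d>0: nearer vertical for k~90)"""
    m=M if m is None else m
    a=np.radians(k); z=np.cos(a)*m[:,0]+np.sin(a)*m[:,1]
    y=R.from_rotvec(np.radians(d)*z).apply(-m[:,2])
    return R.from_matrix(np.c_[np.cross(y,z),y,z]).as_euler('xyz',degrees=True)
def ik(p,o):
    j=env.inverse_kinematics(p,o); return None if j is None else np.round(j,1)
E
python3 - <<'E'
from h import *
print("dir",R.from_euler('xyz',lori(90,15),degrees=True).as_matrix()[:,1])
for h in(.066,.068,.070,.072,.075,.08): print(h,ik(at(0,0,h),ori(-12)))
for d in(3,6,10,15):
    for k in(130,110,90,70,50): print(d,k,ik(at(0,0,.068),lori(k,d)))
    print(" tab",ik(at(.05,0,.054),lori(90,d)), "cpl",ik(at(0,0,.023),lori(90,d)))
for d in(20,25,30,35): print(d," tab",ik(at(.05,0,.054),lori(90,d)), "cpl",ik(at(0,0,.023),lori(90,d)))
E
```

```text
dir [ 0.3418 -0.0119 -0.9397]
0.066 None
0.068 None
0.07 None
0.072 None
0.075 None
0.08 None
3 130 None
3 110 None
3 90 None
3 70 None
3 50 None
 tab [  16.9    4.4  -46.7   50.3  -12.9 -155.8] cpl None
6 130 [  17.3    1.4  -54.    63.4  -14.9 -129.8]
6 110 [  19.7    1.5  -51.8   52.2  -15.7 -140.5]
6 90 [  20.6    1.5  -50.1   44.2  -15.5 -153.1]
6 70 [  20.6    1.4  -49.4   39.2  -14.2 -168.1]
6 50 [ 19.6   1.1 -50.1  38.5 -11.5 173.5]
 tab [  20.7    5.4  -40.5   33.   -20.1 -141.5] cpl None
10 130 [  23.3    2.7  -49.5   49.3  -23.  -120.8]
10 110 [  24.2    2.9  -45.8   36.9  -23.9 -129. ]
10 90 [  23.7    2.8  -42.9   27.   -23.8 -138.6]
10 70 [  22.7    2.6  -41.1   19.1  -22.6 -149.8]
10 50 [  21.6    2.2  -40.5   13.4  -20.2 -163.1]
 tab [  21.7    6.7  -34.    21.4  -27.8 -130.8] cpl [  20.4    8.1  -45.2   35.3  -16.2 -144.7]
15 130 [  26.8    4.5  -44.5   40.3  -31.2 -114.9]
15 110 [  25.9    4.8  -39.6   27.2  -32.3 -120.9]
15 90 [  23.8    4.7  -35.7   16.1  -32.4 -128.1]
15 70 [  21.2    4.4  -33.1    6.4  -31.4 -136.5]
15 50 [  18.7    3.8  -31.9   -2.1  -29.1 -146.1]
 tab [  21.3    8.7  -27.3   13.2  -36.3 -122.8] cpl [  22.     9.9  -36.4   18.2  -26.5 -129.1]
20  tab [  20.4   10.8  -21.6    8.2  -44.  -117.6] cpl [  21.4   11.8  -29.8   10.3  -35.  -121.2]
25  tab [  19.4   13.   -16.5    4.7  -51.3 -114. ] cpl [  20.4   13.9  -24.3    5.6  -42.7 -116.2]
30  tab [  18.4   15.4  -11.7    2.   -58.2 -111.4] cpl [  19.3   16.1  -19.3    2.4  -49.9 -112.7]
35  tab [  17.4   17.9   -7.1   -0.   -64.9 -109.4] cpl [  18.3   18.5  -14.7   -0.   -56.8 -110.3]
```

```bash
python3 - <<'E'
from h import *
d=12
env.goto(at(0,0,.12),lori(108,d))
hit=env.move_straight(at(0,0,.068),rate=.06,force_limit=12); print(hit); st()
if not hit:
    env.gripper_to(0.,20); st()
    for n,b in(("side",(210,180,370,330)),):
        f=env.grab_frame(n); cv2.imwrite("pics/g1.png",cv2.resize(f["image"][180:330,210:370],None,fx=4,fy=4,interpolation=cv2.INTER_CUBIC))
E
```

```text
False
t8.8 p [0.5296 0.0159 0.196 ] F_tab [-0.4369 -0.402  -1.8375] open 0.551 j [  25.1    3.6  -42.8   31.2  -27.5 -126. ]
t9.3 p [0.5294 0.017  0.1957] F_tab [-2.703   5.1689  4.1317] open 0.278 j [  25.1    3.6  -42.8   31.1  -27.4 -126. ]
```

View pics/g1.png

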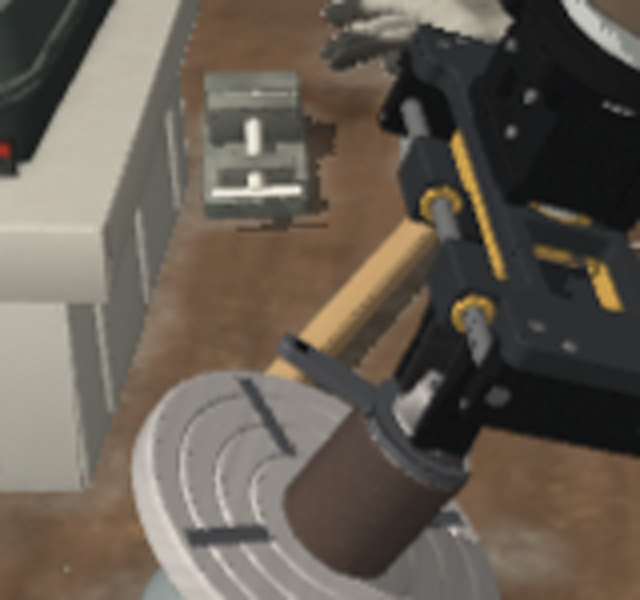

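The opening of 0.278 (24 mm) means the jaws are on the flats. In the picture the pads sit about 3 mm downhill of the nut's centre, with the nut showing at (415,400). I'll shift uphill, regrip and turn.

```bash
cat > turn.py <<'E'
from h import *
import sys
d=12; cx,cy=.0025,.001; start=float(sys.argv[1]); strokes=int(sys.argv[2]); K0=float(sys.argv[3])
h0=.068; done=np.radians(start)
for s in range(strokes):
    h=h0+.008*done/2/np.pi
    env.gripper_to(.5); 
    env.goto(at(cx,cy,h),lori(K0,d))
    env.gripper_to(0.,30); a=st()
    if abs(a["opening"]-.277)>.02: print("not on flats"); break
    for i in range(1,6):
        env.goto(at(cx,cy,h+.008*(12*i/360)),lori(K0-12*i,d))
        a=env.read_state(); F=M.T@np.array(a["force"]); print(i,"t%.1f"%a["clock"],F,M.T@np.array(a["wrist_torque"]),round(a["opening"],3))
        if np.linalg.norm(F)>50: print("force"); sys.exit()
    done+=np.radians(60)
E
python3 turn.py 0 1 108
```

```text
t10.8 p [0.5314 0.0177 0.1969] F_tab [-3.259   4.7377  3.0909] open 0.272 j [  25.2    3.7  -42.4   30.8  -27.7 -125.7]
1 t11.1 [-2.8497  3.5143  2.3635] [ 0.9289  1.5377 -0.341 ] 0.27
2 t11.3 [-0.7991  0.3914  1.8611] [-0.1337  1.0278 -0.0608] 0.273
3 t11.6 [ 1.0202 -4.4608 -0.4257] [-1.4212  0.5334  0.2121] 0.272
4 t11.8 [ 1.467  -6.7493 -0.5977] [-2.4566  0.4107  0.4835] 0.268
5 t12.1 [  2.1944 -10.2861   0.092 ] [-3.1908  0.5081  0.5353] 0.27
```

```bash
python3 turn.py 60 2 108; python3 - <<'E'
from h import *
env.gripper_to(.5); env.move_straight(at(.0,.001,.15),rate=.15); st()
f=env.grab_frame("top"); a=cv2.resize(f["image"][175:275,158:258],None,fx=4,fy=4,interpolation=cv2.INTER_CUBIC)
f=env.grab_frame("side"); b=cv2.resize(f["image"][256:356,245:345],None,fx=4,fy=4,interpolation=cv2.INTER_CUBIC)
cv2.imwrite("pics/n1.png",np.hstack([a,b]))
E
```

```text
t13.8 p [0.5308 0.0178 0.1982] F_tab [-3.2897  5.9343  2.9245] open 0.274 j [  25.3    3.6  -42.3   30.6  -27.9 -125.6]
1 t14.1 [-1.9211  3.5191  2.1416] [ 1.0318  1.6233 -0.4364] 0.271
2 t14.3 [-0.0575  0.4183  1.3564] [-0.1656  1.0507 -0.0429] 0.27
3 t14.6 [ 0.4895 -4.633  -0.3999] [-1.4621  0.5251  0.3196] 0.271
4 t14.8 [ 0.6158 -8.0703  0.5472] [-2.4472  0.4235  0.4305] 0.271
5 t15.1 [  1.1975 -10.3575  -0.6819] [-3.2832  0.4958  0.5857] 0.269
t16.9 p [0.5301 0.0178 0.1993] F_tab [-2.9755  5.1092  2.973 ] open 0.273 j [  25.4    3.4  -42.2   30.5  -28.1 -125.5]
1 t17.1 [-2.1133  3.1972  3.4414] [ 1.108   1.6522 -0.4355] 0.271
2 t17.4 [-1.3347 -0.7528  1.0795] [-0.094   0.9641 -0.1087] 0.27
3 t17.6 [ 1.4194 -3.6584  0.3116] [-1.4738  0.5675  0.2605] 0.273
4 t17.9 [ 1.8139 -6.6986  0.3259] [-2.4337  0.3294  0.4517] 0.27
5 t18.1 [ 1.5724 -9.718   0.339 ] [-3.2666  0.5102  0.5391] 0.269
t19.5 p [0.4824 0.0185 0.2625] F_tab [ 0.2643 -0.0114 -0.7647] open 0.500 j [  23.9   -7.   -35.6    6.5  -34.7 -159.9]
```

View pics/n1.png

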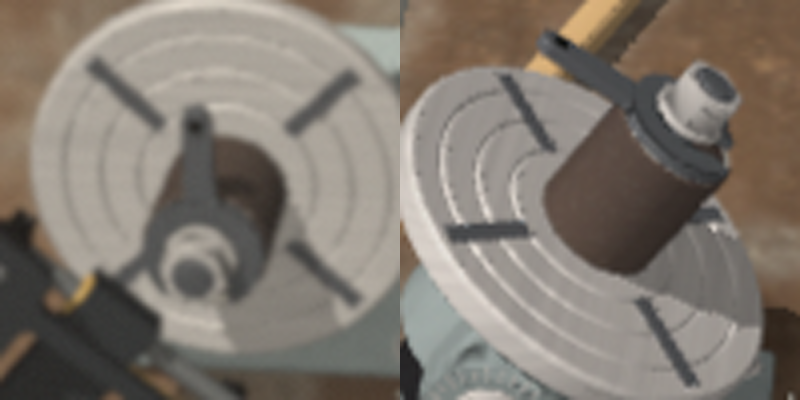

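The nut has risen: the collar stands clear of the washer at (690,125) and the tab still points uphill. Now the tab.

```bash
python3 - <<'E'
from h import *
d=8; o=lori(90,d)
env.gripper_to(.5)
env.goto(at(.048,.001,.11),o)
hit=env.move_straight(at(.048,.001,.0555),rate=.08,force_limit=12); print(hit); st()
if not hit:
    env.gripper_to(0.,40); s=st()
    if s["opening"]>.1:
        print(env.move_straight(at(.048+.075,.001,.0562),rate=.06,force_limit=30)); st()
        f=env.grab_frame("side"); cv2.imwrite("pics/w1.png",cv2.resize(f["image"][200:360,220:380],None,fx=3.5,fy=3.5,interpolation=cv2.INTER_CUBIC))
E
```

```text
False
t21.1 p [0.5761 0.0152 0.2135] F_tab [ 0.0248  0.3814 -0.6312] open 0.500 j [  21.7    5.8  -37.4   26.5  -24.1 -135.9]
t21.8 p [0.5761 0.0152 0.2131] F_tab [-0.1846 -0.3602  0.6571] open 0.130 j [  21.7    5.8  -37.4   26.6  -24.1 -135.9]
False
t23.2 p [0.6366 0.013  0.2562] F_tab [ 0.3853 -0.3083 -1.0859] open 0.126 j [  19.8    9.5  -23.5   18.   -33.  -124.9]
```

View pics/w1.png

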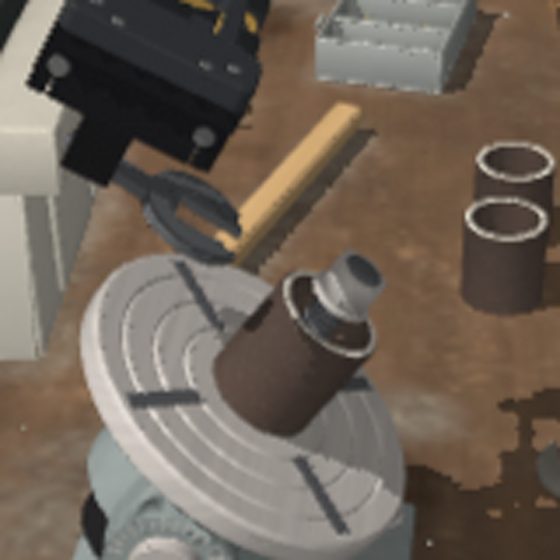

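The washer is out in the gripper at (190,215), and the coupling still stands on the turntable. Next I'll lay the washer down on the left.

```bash
python3 - <<'E'
from h import *
m=np.eye(3); o=lori(90,8,m)
print(ik([.52,.24,.15],o),ik([.52,.24,.002],o))
p=env.read_state()["position"]
env.move_straight(np.array(p)+[0,.0,.08],rate=.2)
env.goto([.56,.2,.3],o); env.goto([.52,.24,.08],o)
hit=env.move_straight([.52,.24,.0015],rate=.06,force_limit=6); print(hit); st()
env.gripper_to(.4); env.move_straight([.52,.24,.10],rate=.15); st()
env.goto([.5,.12,.35],lori(90,8)); 
f=env.grab_frame("top"); print([(d["xyz"],d["score"]) for d in env.search_frame(f,"washer")])
a=f["image"][120:340,60:460]; cv2.imwrite("pics/w2.png",cv2.resize(a,None,fx=2,fy=2))
E
```

```text
[  38.2   24.2   -5.5   -5.4  -66.7 -125.8] [  38.1   34.2  -13.    -6.5  -49.2 -123.6]
False
t27.0 p [0.5204 0.2402 0.0018] F_tab [-0.8992  0.7991 -1.3216] open 0.126 j [  38.1   34.2  -13.    -6.5  -49.1 -123.6]
t28.5 p [0.5192 0.2396 0.0991] F_tab [ 0.3668 -0.5644  0.0634] open 0.399 j [  38.2   27.2   -8.7   -5.7  -60.6 -125.1]
[]
```

View pics/w2.png

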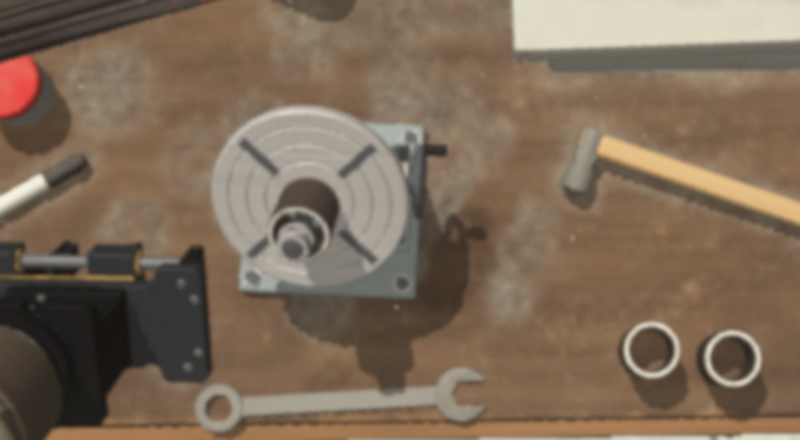

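```bash
python3 - <<'E'
from h import *
d=15;o=lori(90,d); m=R.from_euler('z',-15,degrees=True).as_matrix(); op=lori(90,d,m)
tx=-.003;ty=.001
print(ik(at(tx,ty,.145),o),ik([.46,-.165,.2],op),ik([.46,-.165,.025],op))
env.gripper_to(1.)
env.goto(at(tx,ty,.145),o)
hit=env.move_straight(at(tx,ty,.026),rate=.1,force_limit=12); print(hit); st()
if not hit:
    env.gripper_to(0.,30); s=st()
    f=env.grab_frame("side"); cv2.imwrite("pics/c1.png",cv2.resize(f["image"][210:360,220:380],None,fx=3,fy=3,interpolation=cv2.INTER_CUBIC))
E
```

```text
[  27.5   -3.9  -34.2   14.3  -43.  -128.5] [  -2.8   18.    -9.4   -3.2  -77.3 -101.1] [ -2.8  29.9 -20.   -3.8 -54.9 -99.6]
False
t32.7 p [0.5513 0.0162 0.1602] F_tab [ 0.8994 -0.4654 -0.798 ] open 1.000 j [  22.4    9.4  -36.9   18.4  -26.5 -129.7]
t33.4 p [0.5511 0.0161 0.1596] F_tab [ 0.777  -0.0322  1.0083] open 0.591 j [  22.4    9.4  -36.9   18.4  -26.5 -129.7]
```

View pics/c1.png

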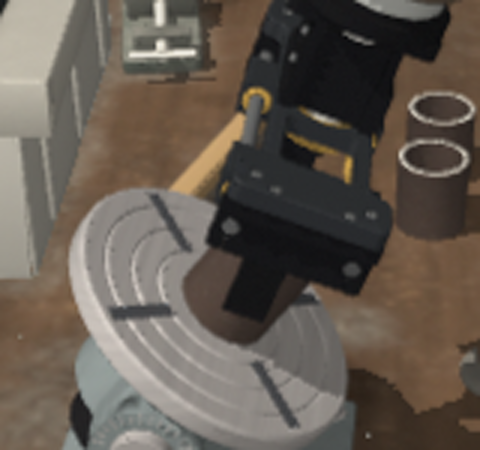

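The jaws hold the coupling across its diameter (opening 0.591, about 51 mm). Now I'll lift and place it.

```bash
python3 - <<'E'
from h import *
d=15;m=R.from_euler('z',-15,degrees=True).as_matrix(); op=lori(90,d,m)
tx=-.003;ty=.001
hit=env.move_straight(at(tx,ty,.136),rate=.08,force_limit=20); print(hit); s=st()
if not hit and s["opening"]>.55:
    env.move_straight(np.array(s["position"])+[-.02,0,.05],rate=.15)
    env.goto([.45,-.12,.28],op); env.goto([.46,-.165,.1],op); st()
    f=env.grab_frame("side"); cv2.imwrite("pics/c2.png",cv2.resize(f["image"][180:360,260:420],None,fx=3,fy=3,interpolation=cv2.INTER_CUBIC))
E
```

```text
False
t35.0 p [0.4881 0.0182 0.2491] F_tab [-0.7246  0.1085 -1.1081] open 0.587 j [  27.    -2.9  -34.5   14.5  -41.6 -128.5]
t37.0 p [ 0.4612 -0.1644  0.1016] F_tab [-0.0437  0.1923  0.125 ] open 0.590 j [  -2.6   23.9  -16.3   -3.4  -64.4 -100.3]
```

View pics/c2.png

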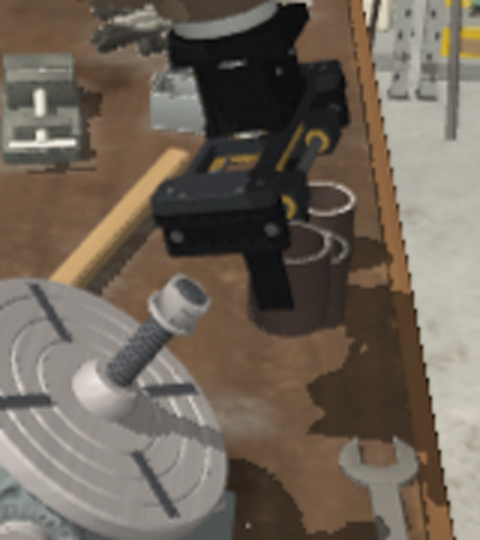

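The coupling is off and held upright at (290,275), ahead of the finished pair. Now I'll lower it.

```bash
python3 - <<'E'
from h import *
hit=env.move_straight([.46,-.165,.0235],rate=.05,force_limit=6); print(hit); s=st()
env.gripper_to(.78)
y=R.from_euler('xyz',s["tool_rot"],degrees=True).as_matrix()[:,1]
env.move_straight(np.array(env.read_state()["position"])-.12*y,rate=.12); st()
env.goto([.25,-.45,.35],[-90,0,21.7]); st()
f=env.grab_frame("top"); cv2.imwrite("pics/e1.png",cv2.resize(f["image"][140:340,80:480],None,fx=2,fy=2))
for n in("washer","coupling","spanner","hammer"): print(n,[(d["xyz"],round(d["score"],2)) for d in env.search_frame(f,n)][:4])
f=env.grab_frame("side"); cv2.imwrite("pics/e2.png",cv2.resize(f["image"][200:480,200:450],None,fx=2,fy=2))
E
```

```text
True
t38.4 p [ 0.4599 -0.165   0.0252] F_tab [ 2.8336 -0.4114  4.1068] open 0.589 j [ -2.8  29.9 -20.   -3.8 -55.  -99.6]
t40.2 p [ 0.4882 -0.1727  0.1391] F_tab [ 0.0862  1.2079 -0.7337] open 0.776 j [  -3.4   24.1   -9.6   -3.2  -71.3 -100.2]
t41.8 p [ 0.2504 -0.4496  0.3491] F_tab [-0.3158 -0.4558 -0.8323] open 0.780 j [-42.8   7.4  -1.5  -0.  -81.2 -25.5]
washer [([0.4785, 0.2391, 0.0066], 0.78)]
coupling [([0.4418, -0.2918, 0.0527], 0.74), ([0.4616, -0.1688, 0.0563], 0.65), ([0.5299, 0.01, 0.206], 0.42)]
spanner [([0.3922, 0.0079, 0.0012], 0.83), ([0.4311, -0.3658, 0.0522], 0.29)]
hammer [([0.6007, -0.3415, 0.0203], 0.87)]
```

View pics/e1.png

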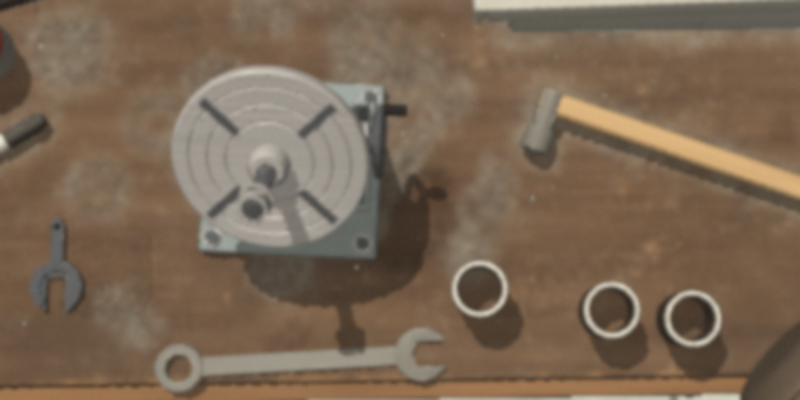

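View pics/e2.png

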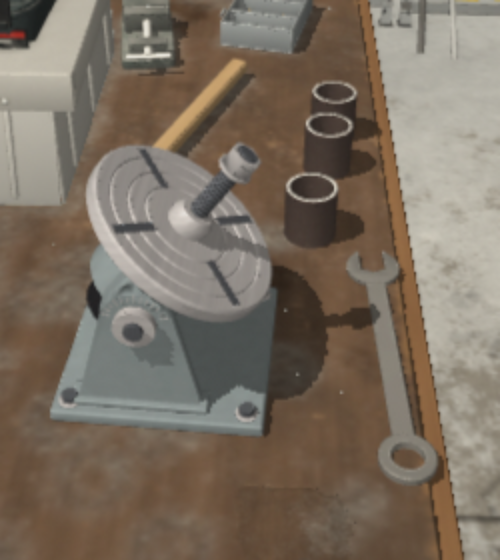

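The top view shows the washer lying flat at (57,285), the coupling upright at (480,290), and the finished couplings, spanner and hammer undisturbed. The side view agrees, so I'm handing in.

```bash
python3 -c "
from workcell import env
env.close_job()"
```

```text
the job is handed in; nothing more can be done
```

The coupling is off the turntable and standing upright on the bench, and the job is handed in. The arm finished its last move at 41.8 s of the 64 s allowed. The hand-in reports no verdict.

- **Nut:** I turned it clockwise about 180° in three 60° strokes. The arm could not line up with the stud within its joint ranges, so the tool leaned 12° about the jaw axis. I took the nut's turn from the tool motion and the picture, where it had clearly risen, not from a direct reading.
- **Washer:** I drew it out 75 mm by its tab while the coupling still stood on the turntable. It lies flat on the bench on the left, at about (0.48, 0.24), where both the top picture and the network put it.
- **Coupling:** I lifted it 110 mm along the stud and set it down at about (0.46, -0.17). That is about 125 mm from coupling_a, against the 180 mm allowed.

In the last pictures the coupling looks upright. The finished couplings and the spanner are within about 2 mm of where the top camera first placed them. The hammer is within 2 mm of a reading taken just before the first move, as the very first top view missed it. The arm is well clear with the gripper open.

One check came out empty: right after I laid the washer down, the gripper hid it from the top camera and the network found nothing. The final picture settled that. No force limit stopped a move except the intended bench contact when the coupling was set down.

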